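# Lever open the punch case and put the stray punch away

## Robot

A 6-joint arm with a two-finger parallel gripper is mounted at the origin on the work surface. World frame = base frame: x ahead of the robot, y to its left, z up, the work surface at z = 0. Lengths are in mm, angles in rad, forces in N, time in s.
With the tool pointing down it reaches from about 325 to 775 mm from the base axis. Payload 5.5 kg.
Tool frame: the origin (TCP) lies at the very end of the fingers, on their centre line; the grasp point (between the pads) lies 19 mm behind it; z points along the fingers, y is the direction in which the jaws open and shut (so a half turn about z gives the same grasp; the last joint's range is limited). The gripper opens to 85 mm and grips with 20 to 120 N. Pads are 22 mm wide; open, the fingers measure 114 mm over their backs; the gripper's body (76 mm by 85 mm) begins 54 mm behind the grasp point. The pads swing forward as they close: fully open they stand 13 mm farther back than shut.
Start: joints at [1.151, 0.091, 1.231, -0, 1.82, -0.057], TCP at [212.941, 560.957, 231.275] pointing down, gripper open.
Joint ranges: [-2.87, 2.87], [-0.86, 2.18], [0.17, 2.46], [-1.51, 4.65], [0.06, 2.69], [-2.65, 2.65]. Speed limits (rad/s): [2.57, 2.57, 3.01, 3.14, 3.14, 3.14].

## Interface

Orientations are given as [roll, pitch, yaw] about the fixed x, y, z axes, in that order (R = Rz(yaw) Ry(pitch) Rx(roll)).
In Python, from rig import observe, camera, job_done gives the robot as it stands.
- The arm moves only by the tool servo_tool, never from a script. Its argument "targets" is a list of rows, each a list of 4 numbers: the shift along the tool's x, y, z in m, then the turn about the tool's z in degrees. In form: [[x, y, z, roll], ...]. A call has 1 to 10 rows; each row shifts and turns the commanded pose from where the row before left it, along the tool's axes as they then stand; what a row does not reach is not made up. A row lasts 1/10 s, in which the tool goes at most 50 mm and 8.59 degrees, less where a joint would pass 70% of its speed; a pose out of reach is approached as far as the arm can. A call with a gripper value outside its range is refused whole. "fingers" is the gripper command: -1 is shut, 1 is fully open, values between are in proportion, set as the call begins (left out, the last holds). The fingers move at their own pace and stop on an object; "squeeze" is the grip in N (left out, the last holds). Time passes only in rows, so rows that do not move let the fingers close. It gives the time, the measured TCP pose, the force and the opening at its end, in the units of the state.
- observe(): the state, without advancing time (a new reading comes with each control period).
- camera(name): name is "side" or "top"; returns a dict with "color" (400x640x3 uint8, red, green, blue), "fov_y" (degrees; the focal length in pixels is half the picture's height over the tangent of half this angle, whatever the lens; pixels are square), "cx", "cy" (the principal point, pixels), "dist" ([k1, k2, p1, p2, k3] as OpenCV has them; the pictures are not rectified), "rvec" (rotation vector, rad) and "tvec" (3), from world to camera coordinates, as OpenCV has them. Camera axes: x right, y down, z forward; pixel columns grow to the right and rows downward; lengths in mm; the calibration is good to about 2 mm. A picture is of the moment at which its call begins. There is no depth.
- job_done(): hands the job in, once; it reports no verdict.
The state is a dict: "time_s": time; "joints": joint angles; "qd": joint speeds; "joint_torque": joint torques, N m; "position": TCP position; "eef_rot": TCP orientation; "wrist_force": force on the tool from outside, world axes, zero at the start; "wrist_torque": the same for the moment, N m; "opening": finger opening in mm.
Only numpy, scipy, OpenCV 4.12 (cv2) and the standard library are available. Lean on these libraries where they do the work, as an engineer would, in place of code of your own. Each camera call takes 0.05 s, during which the arm holds its last target. There are 200 camera calls.

## Task

Use the flat-bladed pry tool to lever up the handleless lid of the grey case (work the blade into the notch in its front wall; the gripper itself must not do the lifting), and swing the lid back until it leans clearly past upright. Then sort the two things lying out: lay the pry tool down inside the wide bay of the blue tool tray, and lay the stray headed punch gently on the floor of the case beside the one already in it. Leave the lid open and everything else where it is.

Things in the scene. Friction and masses are not known exactly. Their poses are not given: they have to be found in the camera images.
- case: Grey sheet-steel case fixed to the bench, 130 (x) x 190 (y) x 70 high, open on top under its lid; walls and floor 5 thick. Origin: centre of its underside; its x axis points from the notched front wall (on the robot's side) to the hinge side, z up. A headed punch like the stray one lies fixed on its floor along x at y = -60 mm; the rest of the floor is free.
- notch (a point): Middle of the notch in the case's front wall (outer face), 64 mm above the bench. The notch is 70 wide (y), 12 high: from 58 mm above the bench up to the lid's underside at 70 mm. It lies right below the tab of the lid, which marks it from above.
- case_hinge (a point): Middle of the lid's hinge line, which runs along the case's y axis on the top of the back wall, 70 mm above the bench.
- case_bay (a point): Middle of the free floor of the case (upper face of the floor, 5 mm above the bench, y = +35 mm in the case's frame).
- lid (a joint): Angle of the lid: 0 shut, 1.57 upright, stop at 1.9 leaning backwards. A stiff hinge: the lid stays where it is left. The lid is a plain aluminium plate 142 (hinge to front edge, at the tab) x 194 x 5, 0.14 kg, no handle; in the middle of its front edge (robot's side) a tab 70 wide juts out 12 mm beyond the front wall, over the notch. About 2 N at the lip lifts it.
- lid_lip (a point): Middle of the front edge of the lid's tab, on its underside, 142 mm from the hinge line.
- pry: Loose pry tool lying flat, 195 long: black handle 100 long, 22 wide, 26 high, then a thin flat steel blade 95 long, 30 wide (26 at the tip), 3 thick (2 at the tip), at half the handle's height. Origin: middle of its length on its underside; x points along it from handle to blade tip, z up. 0.16 kg.
- pry_grip (a point): Middle of the pry tool's handle where to grip it, 13 mm above its underside, 40 mm behind its middle.
- pry_tip (a point): End of the pry tool's blade, 97.5 mm from the tool's middle, 13 mm above its underside.
- pry_butt (a point): Rear end of the pry tool's handle, 97.5 mm from the tool's middle, 13 mm above its underside.
- tray: Blue plastic tool tray fixed to the bench, 250 (x) x 160 (y) x 45 high, walls 4 thick. Origin: centre of its underside. A lengthwise wall at y = +36 mm, 39 high, parts a narrow bay, in which a screwdriver is kept, from the wide empty bay (242 x 110 inside, y from -76 to +34 mm).
- tray_bay (a point): Middle of the floor of the tray's wide bay, 4 mm above the bench.
- punch: Loose steel headed punch lying flat: shank 75 long, 30 x 30, and at its -x end a head 12 long, 40 wide, 30 high; 87 overall along x. Origin: on its underside, 44.5 mm from the head's end face. 0.35 kg.
- punch_mid (a point): Middle of the punch's shank, 15 mm above its underside.
- bush: Bystander: upright steel guide bush, a ring of 48 outside and 30 inside diameter, 35 high. Leave alone.
- spray: Bystander: upright aluminium can, 58 diameter, 170 high. Leave alone.
There are look-alikes about, which are no part of the job. What is shaped like the punch but green or red is not meant.

How it is judged:
By the outcome, as a careful person would: the job done as asked, in the order asked, and still so for the second after the job is handed in, with the robot touching nothing.
It also fails if it takes over 64 s, if anything falls off the work surface, if the arm or the gripper's body presses on something with over 40 N, if the wrist force passes 120 N, or if a joint passes its speed limit or range.

## Working session

There is one attempt and no reset: what is moved stays moved. The work goes in short steps, Python scripts to look and compute and a tool call to move; the robot and the scene stay as the last step left them, time stands still between calls to the robot, and variables do not carry over. Pictures are saved under pics/ and viewed, and the job is handed in when it is done.

Besides the shell and the picture viewer there is one more tool, called after "Request:" as name([rows], argument=value, ...), one row to a line, values as JSON. servo_tool: Moves the arm, as the interface text tells. Its arguments: {"type":"object","properties":{"targets":{"type":"array","items":{"type":"array","items":{"type":"number"}}},"fingers":{"type":"number"},"squeeze":{"type":"number"}},"required":["targets"]}

```bash
mkdir -p pics; cat > h.py <<'E'
import numpy as np,cv2
from rig import observe,camera,job_done
def K(c):
    f=200/np.tan(np.radians(c["fov_y"]/2)); return np.array([[f,0,c["cx"]],[0,f,c["cy"]],[0,0,1.]])
def snap(name,fn,crop=None,s=1):
    c=camera(name); im=cv2.cvtColor(c["color"],cv2.COLOR_RGB2BGR)
    cv2.imwrite(f"pics/raw_{name}.png",im)
    import pickle; pickle.dump(c,open(f"{name}.pkl","wb"))
    if crop: x0,y0,x1,y1=crop; im=im[y0:y1,x0:x1]
    if s!=1: im=cv2.resize(im,None,fx=s,fy=s,interpolation=cv2.INTER_CUBIC)
    cv2.imwrite("pics/"+fn,im); return c
def load(name):
    import pickle; return pickle.load(open(f"{name}.pkl","rb"))
def ray(c,px):
    p=cv2.undistortPoints(np.array([[px]],float),K(c),np.array(c["dist"],float))[0,0]
    R=cv2.Rodrigues(np.array(c["rvec"],float))[0]; t=np.array(c["tvec"],float).ravel()
    return -R.T@t, R.T@np.array([p[0],p[1],1.])
def atz(c,px,z):
    o,d=ray(c,px); return (o+d*(z-o[2])/d[2]).round(1)
def proj(c,P):
    return cv2.projectPoints(np.array(P,float).reshape(-1,3),np.array(c["rvec"],float),np.array(c["tvec"],float),K(c),np.array(c["dist"],float))[0].reshape(-1,2).round(1)
def tri(c1,p1,c2,p2):
    o1,d1=ray(c1,p1);o2,d2=ray(c2,p2)
    s=np.linalg.lstsq(np.stack([d1,-d2],1),o2-o1,rcond=None)[0]
    a=o1+d1*s[0];b=o2+d2*s[1]; return ((a+b)/2).round(1),np.linalg.norm(a-b).round(1)
E
python3 -c "
from h import *
print(observe())
for n in('top','side'):
    c=snap(n,n+'0.png'); o,d=ray(c,(320,200)); print(n,o,d/np.linalg.norm(d),c['fov_y'],c['dist'])
"
```

```text
{'time_s': 0.0, 'joints': array([ 1.15133582e+00,  9.18512716e-02,  1.23192415e+00,  4.74228502e-07,
        1.81979434e+00, -5.67033571e-02]), 'qd': array([ 9.74058671e-05, -3.92293196e-04, -1.19181806e-03, -6.08413615e-04,
       -1.76880266e-03, -5.21750666e-05]), 'joint_torque': array([ 2.32912091e-03, -4.58741641e+01, -4.18012333e+01,  2.47554561e-05,
        1.21922142e-02,  2.58946852e-05]), 'position': array([212.79590924, 560.68399416, 230.13380536]), 'eef_rot': array([-3.13961875e+00, -1.12507796e-04,  2.77883551e+00]), 'wrist_force': array([ 0.05791076,  0.6965643 , -1.3536667 ]), 'wrist_torque': array([ 0.04922872, -0.03317824,  0.02878741]), 'opening': 85.4359985075013}
top [ 337.19332189    6.74652851 1287.3480996 ] [ 0.1458974  -0.02186425 -0.98905809] 46.10177358862616 [-0.1429416  0.         0.         0.         0.       ]
side [ 471.19827566 -714.35837043  787.32932423] [ 0.06560872  0.69729977 -0.71377064] 57.91914338065051 [0.02049115 0.         0.         0.         0.        ]
```

View pics/top0.png

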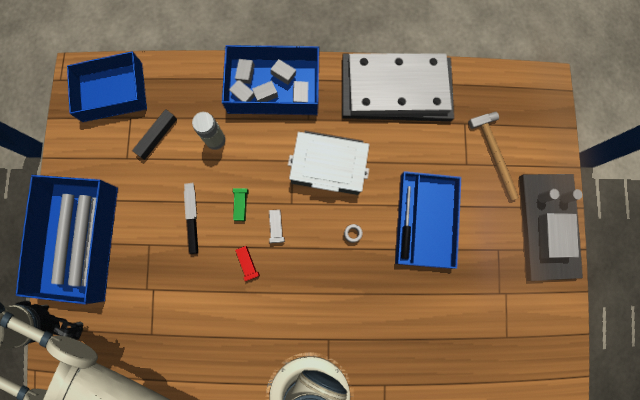

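View pics/side0.png

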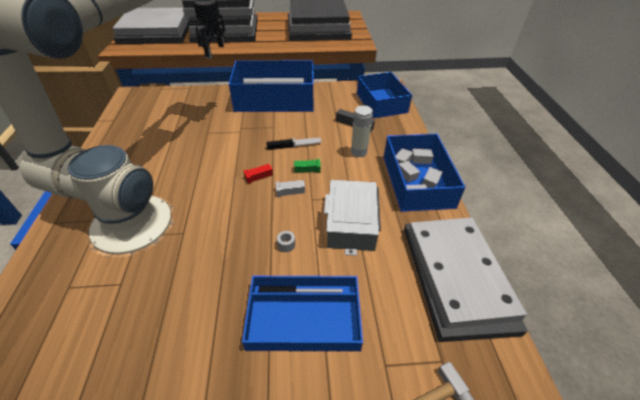

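Top view, candidates:
- Pry tool: black handle and flat blade at (191,218). Could be confused with the screwdriver in the tray (406,222) or the dark block (155,135).
- Punch: bare steel at (276,227). The green (240,205) and red (247,263) ones are decoys.
- Case at (329,163), with its tab at (323,186). Tray at (428,221).

Next, close crops to check these.

```bash
python3 -c "
import cv2
im=cv2.imread('pics/raw_top.png')
cv2.imwrite('pics/c1.png',cv2.resize(im[170:285,170:300],None,fx=5,fy=5,interpolation=2))
cv2.imwrite('pics/c2.png',cv2.resize(im[120:280,280:470],None,fx=4,fy=4,interpolation=2)[:600])
"
```

```text
(no output)
```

View pics/c1.png

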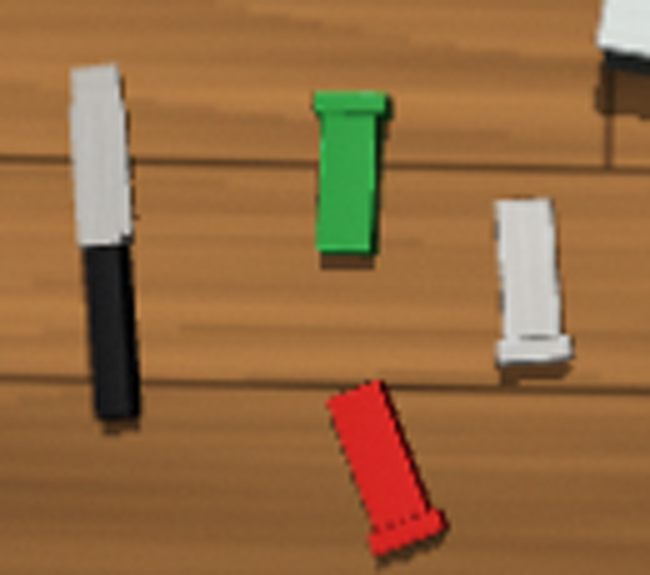

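View pics/c2.png

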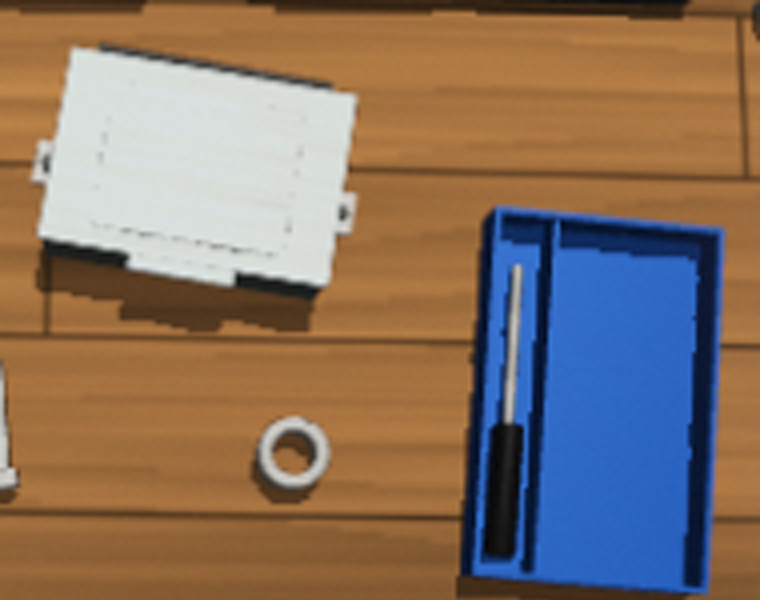

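```bash
cat > m.py <<'E'
from h import *
c=load('top')
def f(o,s,u): return (o[0]+(u[0]+.5)/s-.5,o[1]+(u[1]+.5)/s-.5)
a=lambda u,z:atz(c,f((170,170),5,u),z)
b=lambda u,z:atz(c,f((280,120),4,u),z)
P={'tipL':a((70,70),14),'tipR':a((117,65),14),'buttL':a((97,419),26),'buttR':a((139,415),26),'hfL':a((83,246),26),'hfR':a((130,243),26),
'shL':a((496,200),30),'shR':a((551,198),30),'hdL':a((498,362),30),'hdR':a((571,358),30),
'lid1':b((72,48),75),'lid2':b((357,95),75),'lid3':b((328,287),75),'lid4':b((38,237),75),'tab1':b((128,268),75),'tab2':b((233,287),75),
't1':b((494,208),45),'t2':b((722,230),45),'t3':b((707,592),45),'t4':b((462,575),45),'bush':b((293,453),35)}
for k,v in P.items(): print(k,v)
def yaw(p,q): return np.degrees(np.arctan2(q[1]-p[1],q[0]-p[0])).round(1)
m=lambda *k:np.mean([P[i] for i in k],0)
tip=m('tipL','tipR');butt=m('buttL','buttR')
print('pry',tip,butt,np.linalg.norm((tip-butt)[:2]),yaw(butt,tip))
h=m('hdL','hdR');s=m('shL','shR');print('punch',h,s,np.linalg.norm(h-s),yaw(h,s))
print('case yaws',yaw(P['lid4'],P['lid1']),yaw(P['lid3'],P['lid2']),yaw(P['lid2'],P['lid1'])-90,yaw(P['lid3'],P['lid4'])-90, m('lid1','lid2','lid3','lid4'),m('lid1','lid2'),m('tab1','tab2'))
print('tray',m('t1','t2','t3','t4'),[np.linalg.norm(P[i]-P[j]).round() for i,j in (('t1','t2'),('t2','t3'),('t3','t4'),('t4','t1'))],yaw(P['t4'],P['t1']),yaw(P['t3'],P['t2']))
E
python3 m.py
```

```text
tipL [564.4 357.1  14. ]
tipR [567.7 330.8  14. ]
buttL [372.4 328.4  26. ]
buttR [375.1 305.6  26. ]
hfL [465.5 340.9  26. ]
hfR [467.7 315.1  26. ]
shL [494.2 116.5  30. ]
shR [495.8  86.9  30. ]
hdL [407.2 113.   30. ]
hdR [410.   74.1  30. ]
lid1 [699.9  42.2  75. ]
lid2 [ 671.2 -148.9   75. ]
lid3 [ 540.6 -129.    75. ]
lid4 [570.7  61.7  75. ]
tab1 [551.1   2.3  75. ]
tab2 [539.6 -66.6  75. ]
t1 [ 602.1 -246.2   45. ]
t2 [ 589.9 -405.2   45. ]
t3 [ 343.6 -387.1   45. ]
t4 [ 354.4 -221.3   45. ]
bush [ 434.6 -109.9   35. ]
pry [566.05 343.95  14.  ] [373.75 317.    26.  ] 194.17927927562195 8.0
punch [408.6   93.55  30.  ] [495.  101.7  30. ] 86.78353818553376 5.4
case yaws -8.6 -8.7 -8.5 -9.0 [620.6 -43.5  75. ] [685.55 -53.35  75.  ] [545.35 -32.15  75.  ]
tray [ 472.5  -314.95   45.  ] [np.float64(159.0), np.float64(247.0), np.float64(166.0), np.float64(249.0)] -5.7 -4.2
```

Sizes check out: pry 194, punch 87, lid-to-hinge 142, tray 250x160. The choices stand. Going to the pry handle grip, about (430,325), jaws across yaw 8°.

Request:
servo_tool([
  [0,0,0,-7.2],
  [0,0,0,-7.2],
  [0,0,0,-7.2],
  [0,0,0,-7.2],
  [-0.03,-0.044,0,0],
  [-0.03,-0.044,0,0],
  [-0.03,-0.044,0.02,0],
  [-0.03,-0.044,0.02,0],
  [-0.03,-0.044,0.02,0],
  [-0.03,-0.044,0.02,0],
], fingers=0.4)

```text
time_s: 1.1
position: [407.0, 346.8, 159.9]
eef_rot: [-3.141, -0.0, -3.002]
wrist_force: [1.2, -0.2, 0.4]
opening: 59.7
```

```bash
cat >> h.py <<'E'
def go(P,yaw=None):
    """shift in tool axes (m) from the measured pose to P; yaw target (deg) gives the turn, shift given in the turned axes"""
    s=observe(); p=s["position"]; y=np.degrees(s["eef_rot"][2]); t=0
    if yaw is not None: t=-((yaw-y+180)%360-180)
    a=np.radians(y-t); D=np.array(P)-p
    print("at",p.round(1),"yaw",y.round(1),"F",s["wrist_force"].round(1),"op",round(s["opening"],1),"t",s["time_s"])
    print("turn",round(t,1),"shift mm",[round(v,1) for v in (D[0]*np.cos(a)+D[1]*np.sin(a),D[0]*np.sin(a)-D[1]*np.cos(a),-D[2])])
E
python3 -c "
from h import *
go((430.3,325,4),188)
snap('top','t1.png',(150,150,310,280),5)
snap('side','s1.png',(200,50,400,200),4)"
```

```text
at [407.  346.8 159.9] yaw -172.0 F [ 1.2 -0.2  0.4] op 59.7 t 1.1
turn 0.0 shift mm [np.float64(-20.0), np.float64(-24.9), np.float64(155.9)]
```

Request:
servo_tool([
  [-0.01,-0.012,0.02,0],
  [-0.01,-0.013,0.02,0],
  [0,0,0.03,0],
  [0,0,0.03,0],
  [0,0,0,0],
  [0,0,0,0],
])

```text
time_s: 1.8
position: [429.0, 326.9, 61.1]
eef_rot: [-3.141, -0.001, -3.001]
wrist_force: [-0.3, 0.2, 1.0]
opening: 59.8
```

```bash
python3 -c "
from h import *
go((430.3,325,4),188)
snap('side','s2.png',(220,80,380,200),5)"
```

```text
at [429.  326.9  61.1] yaw -172.0 F [-0.3  0.2  1. ] op 59.8 t 1.8
turn 0.0 shift mm [np.float64(-1.0), np.float64(-2.0), np.float64(57.1)]
```

View pics/s2.png

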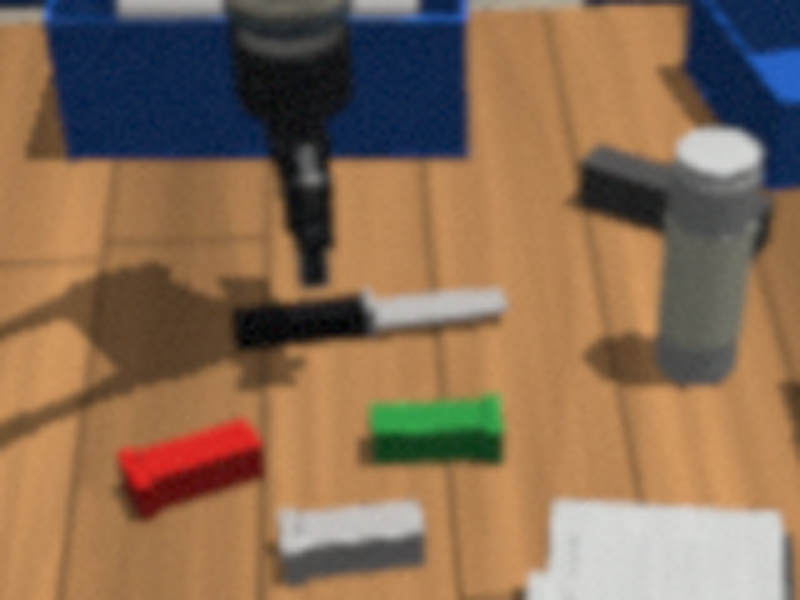

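The gripper stands over the handle in the side view, with the pry tool spanning roughly (235,325) to (505,300) in the crop. Descending and closing.

Request:
servo_tool([
  [0,-0.002,0.02,0],
  [0,0,0.02,0],
  [0,0,0.01,0],
  [0,0,0.006,0],
  [0,0,0,0],
  [0,0,0,0],
])

```text
time_s: 2.45
position: [430.4, 325.0, 6.2]
eef_rot: [3.141, 0.002, -3.002]
wrist_force: [-0.4, -0.2, -0.0]
opening: 60.0
```

Request:
servo_tool([
  [0,0,0,0],
  [0,0,0,0],
  [0,0,0,0],
  [0,0,0,0],
  [0,0,0,0],
  [0,0,0,0],
  [0,0,0,0],
], fingers=-1, squeeze=100)

```text
time_s: 3.15
position: [430.3, 325.0, 6.1]
eef_rot: [3.141, 0.002, -3.002]
wrist_force: [-1.6, 0.4, 5.1]
opening: 19.6
```

Request:
servo_tool([
  [0,0,-0.03,0],
  [0,0,-0.04,0],
  [0,0,-0.03,8.35],
  [0,0,0,8.35],
  [0.001,-0.042,0,0],
  [0.001,-0.042,0,0],
  [0.001,-0.042,0,0],
  [0.001,-0.042,0,0],
  [0.001,-0.042,0,0],
  [0.001,-0.042,0,0],
])

```text
time_s: 4.15
position: [384.9, 74.9, 104.2]
eef_rot: [-3.141, -0.001, 2.991]
wrist_force: [1.5, -0.4, -1.4]
opening: 20.2
```

Request:
servo_tool([
  [0.001,-0.042,0.01,0],
  [0.001,-0.042,0.02,0],
  [0,0,0,0],
  [0,0,0,0],
  [0,0,0,0],
])

```text
time_s: 4.65
position: [371.4, -5.7, 75.2]
eef_rot: [3.141, 0.0, 2.991]
wrist_force: [-0.1, 0.4, -1.0]
opening: 19.6
```

```bash
python3 -c "
from h import *
go((370.4,-5.5,57),171.3)
snap('side','s3.png',(200,130,400,280),4)
snap('top','t3.png',(240,110,400,260),4)"
```

```text
at [371.4  -5.7  75.2] yaw 171.3 F [-0.1  0.4 -1. ] op 19.6 t 4.65
turn 0.0 shift mm [np.float64(1.0), np.float64(0.1), np.float64(18.2)]
```

View pics/s3.png

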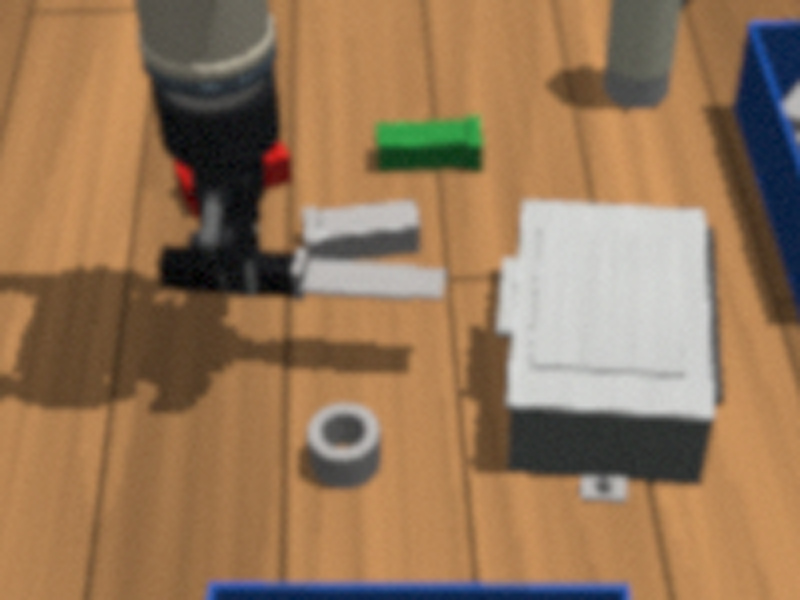

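View pics/t3.png

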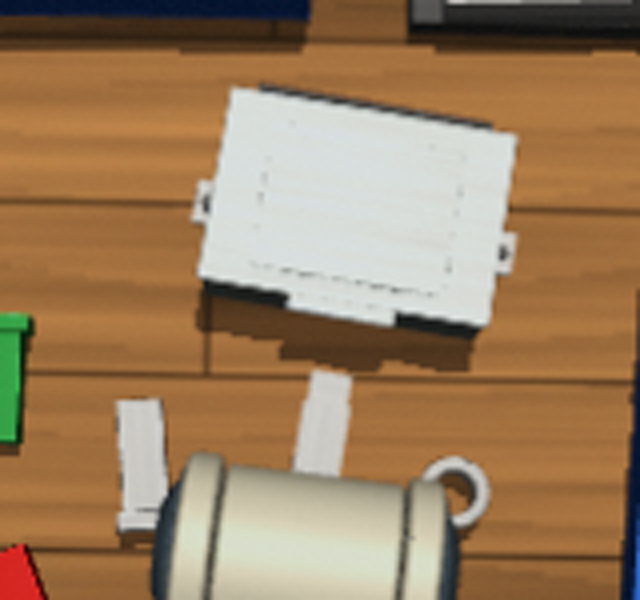

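```bash
python3 -c "
from h import *
t=load('top');s=load('side')
T=lambda u,v:(240+(u+.5)/4-.5,110+(v+.5)/4-.5)
S=lambda u,v:(200+(u+.5)/4-.5,130+(v+.5)/4-.5)
print('tip',tri(t,T(331,372),s,S(445,284)), atz(t,T(331,372),82))
print('tabL',tri(t,T(288,308),s,S(510,258)),'tabR',tri(t,T(394,326),s,S(499,331)))
print('blade top base',atz(t,T(318,474),83.5))
"
```

```text
tip (array([509.6, -26. ,  81.8]), np.float64(2.7)) [508.2 -26.1  82. ]
tabL (array([554.8,   2.5,  74.8]), np.float64(7.4)) tabR (array([542.3, -67. ,  76.2]), np.float64(4.3))
blade top base [441.8 -18.6  83.5]
```

Tip measured at (508,-26,82), within 2 mm of the kinematic prediction. It is 38 mm short of the tab and in line with it. Lowering to notch height and going in 68 mm.

Request:
servo_tool([
  [0,0,0.01,0],
  [0,0,0.008,0],
  [0,0,0,0],
  [0,0,0,0],
  [-0.015,0,0,0],
  [-0.015,0,0,0],
  [-0.008,0,0,0],
  [0,0,0,0],
])

```text
time_s: 5.55
position: [409.2, -12.2, 57.1]
eef_rot: [-3.142, -0.0, 2.99]
wrist_force: [-0.9, 0.0, -1.1]
opening: 19.8
```

Request:
servo_tool([
  [-0.008,0,0,0],
  [-0.008,0,0,0],
  [-0.007,0,0,0],
  [-0.007,0,0,0],
  [0,0,0,0],
  [0,0,0,0],
])

```text
time_s: 6.15
position: [438.3, -16.6, 56.8]
eef_rot: [-3.142, -0.001, 2.99]
wrist_force: [-0.7, 0.2, -1.7]
opening: 19.7
```

```bash
python3 -c "
from h import *
go((370.4,-5.5,57),171.3)
snap('side','s4.png',(240,150,400,270),5)"
```

```text
at [438.3 -16.6  56.8] yaw 171.3 F [-0.7  0.2 -1.7] op 19.7 t 6.15
turn 0.0 shift mm [np.float64(68.8), np.float64(0.7), np.float64(-0.2)]
```

View pics/s4.png

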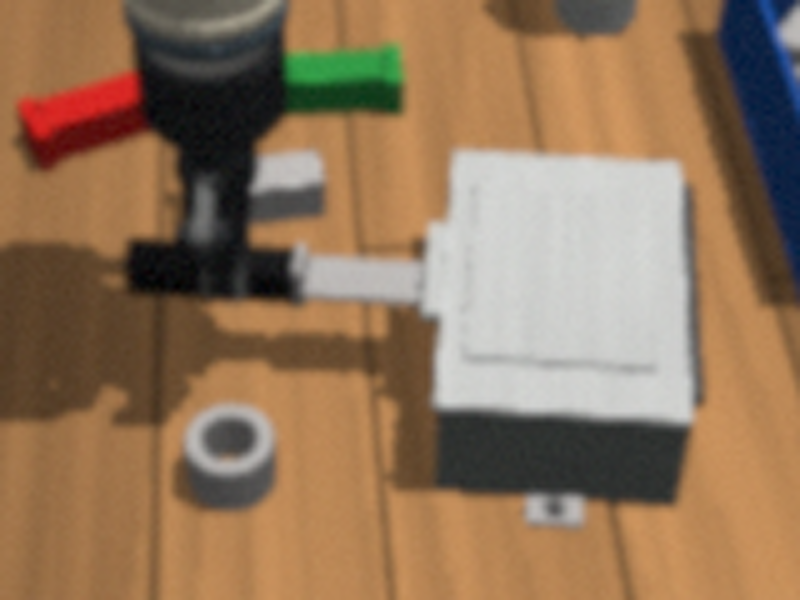

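Request:
servo_tool([
  [0,0,-0.005,0],
  [-0.001,0,-0.011,0],
  [-0.002,0,-0.011,0],
  [-0.002,0,-0.011,0],
  [-0.004,0,-0.011,0],
  [-0.005,0,-0.01,0],
  [-0.006,0,-0.01,0],
  [0,0,0,0],
])

```text
time_s: 7.0
position: [459.9, -19.9, 128.1]
eef_rot: [3.142, 0.004, 2.99]
wrist_force: [0.1, -0.7, -1.8]
opening: 19.7
```

```bash
python3 -c "
from h import *
go((370.4,-5.5,57),171.3)
snap('side','s5.png',(240,120,400,270),4)"
```

```text
at [459.9 -19.9 128.1] yaw 171.3 F [ 0.1 -0.7 -1.8] op 19.7 t 7.0
turn 0.0 shift mm [np.float64(90.7), np.float64(0.7), np.float64(71.1)]
```

View pics/s5.png

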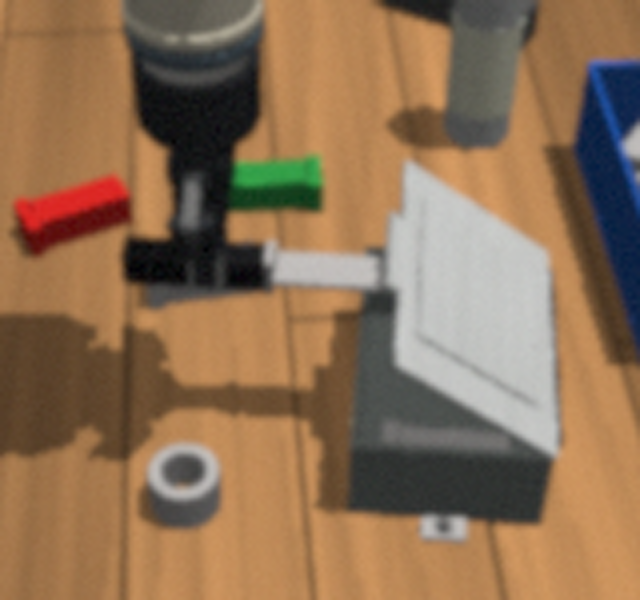

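The blade tip sits under the tab at crop (385,265) and the lid is up by about 0.6 rad. Continuing the arc.

Request:
servo_tool([
  [-0.006,0,-0.009,0],
  [-0.007,0,-0.008,0],
  [-0.008,0,-0.007,0],
  [-0.009,0,-0.007,0],
  [-0.01,0,-0.006,0],
  [-0.01,0,-0.005,0],
  [-0.011,0,-0.003,0],
  [-0.011,0,-0.002,0],
  [0,0,0,0],
])

```text
time_s: 7.95
position: [530.9, -30.8, 173.6]
eef_rot: [3.142, 0.002, 2.99]
wrist_force: [-0.2, -0.5, -0.9]
opening: 20.1
```

```bash
python3 -c "
from h import *
go((438.3,-16.6,56.8),171.3)
snap('side','s6.png',(240,100,400,250),4)"
```

```text
at [530.9 -30.8 173.6] yaw 171.3 F [-0.2 -0.5 -0.9] op 20.1 t 7.95
turn 0.0 shift mm [np.float64(93.6), np.float64(0.1), np.float64(116.8)]
```

View pics/s6.png

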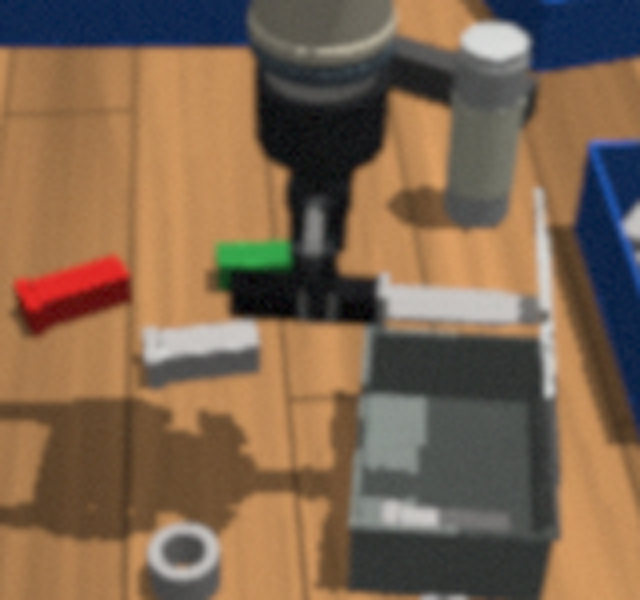

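Request:
servo_tool([
  [-0.01,0,0,0],
  [-0.01,0,0,0],
  [-0.01,0,0,0],
  [-0.008,0,0,0],
  [-0.008,0,0.001,0],
  [0,0,0,0],
  [0,0,0,0],
])

```text
time_s: 8.7
position: [575.0, -37.5, 171.7]
eef_rot: [-3.142, -0.0, 2.99]
wrist_force: [0.4, 0.1, -1.4]
opening: 19.7
```

```bash
python3 -c "
from h import *
go((438.3,-16.6,56.8),171.3)
snap('side','s7.png',(240,100,400,250),4)"
```

```text
at [575.  -37.5 171.7] yaw 171.3 F [ 0.4  0.1 -1.4] op 19.7 t 8.7
turn 0.0 shift mm [np.float64(138.3), np.float64(0.0), np.float64(114.9)]
```

View pics/s7.png

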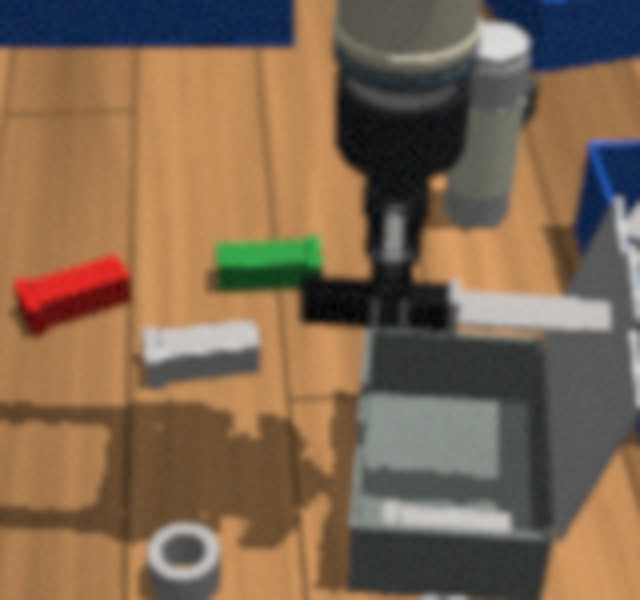

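Lid is at about 1.79 rad (tip 25 mm past the hinge, 110 mm above it). Withdrawing the blade and carrying it to the tray.

Request:
servo_tool([
  [0.02,0,0,0],
  [0.04,0,0,0],
  [0.04,0,0,0],
  [0.04,0,0,0],
  [0,0,0,-4.1],
  [-0.002,-0.039,0,0],
  [-0.002,-0.039,0,0],
  [-0.002,-0.039,0,0],
  [-0.002,-0.039,0,0],
  [-0.003,-0.039,0,0],
])

```text
time_s: 9.75
position: [431.4, -213.1, 172.6]
eef_rot: [-3.141, 0.002, 3.062]
wrist_force: [0.6, 0.2, 0.3]
opening: 19.6
```

Request:
servo_tool([
  [-0.003,-0.04,0,0],
  [-0.003,-0.04,0.01,0],
  [-0.003,-0.04,0.03,0],
  [0,0,0.02,0],
  [0,0,0,0],
  [0,0,0,0],
  [0,0,0,0],
])

```text
time_s: 10.45
position: [432.0, -331.7, 114.3]
eef_rot: [-3.14, 0.003, 3.063]
wrist_force: [0.5, -1.2, -0.7]
opening: 19.8
```

```bash
python3 -c "
from h import *
go((431,-333,11),175.4)
snap('side','s8.png',(220,180,420,380),3)
snap('top','t8.png',(360,120,500,290),3)"
```

```text
at [ 432.  -331.7  114.3] yaw 175.5 F [ 0.5 -1.2 -0.7] op 19.8 t 10.45
turn 0.1 shift mm [np.float64(0.9), np.float64(-1.4), np.float64(103.3)]
```

View pics/s8.png

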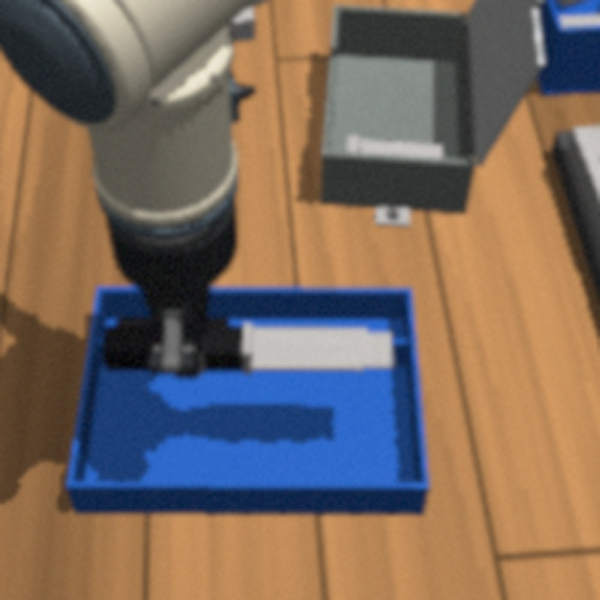

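View pics/t8.png

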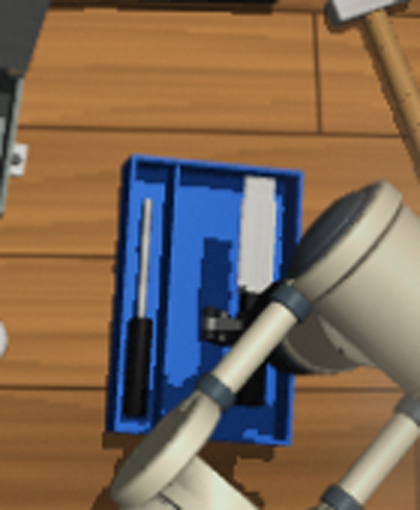

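The pry tool hangs within the wide bay (tip at crop (260,178) top view). By kinematics it has about 40 mm to each side and 20 mm at each end. Lowering and releasing with a partial opening.

Request:
servo_tool([
  [0,-0.001,0.03,0],
  [0,0,0.03,0],
  [0,0,0.02,0],
  [0,0,0.01,0],
  [0,0,0.008,0],
  [0,0,0.003,0],
  [0,0,0,0],
  [0,0,0,0],
])

```text
time_s: 11.35
position: [431.7, -333.3, 12.3]
eef_rot: [-3.14, 0.002, 3.062]
wrist_force: [0.1, -0.4, -1.6]
opening: 19.8
```

Request:
servo_tool([
  [0,0,0.002,0],
  [0,0,0.001,0],
  [0,0,0,0],
  [0,0,0,0],
])

```text
time_s: 11.75
position: [431.8, -333.5, 10.1]
eef_rot: [-3.14, 0.002, 3.061]
wrist_force: [-1.4, 1.2, 4.4]
opening: 20.0
```

Request:
servo_tool([
  [0,0,0,0],
  [0,0,0,0],
  [0,0,0,0],
  [0,0,0,0],
  [0,0,-0.005,0],
  [0,0,-0.02,0],
  [0,0,-0.04,0],
  [0,0,-0.04,0],
  [0,0,-0.04,0],
  [0,0,0,0],
], fingers=0.2)

```text
time_s: 12.75
position: [433.2, -334.7, 161.1]
eef_rot: [-3.134, 0.01, 3.062]
wrist_force: [-0.2, 1.7, 1.0]
opening: 51.1
```

```bash
python3 -c "
from h import *
go((457.9,98.2,70),185.4)
snap('side','s9.png',(220,180,420,380),3)"
```

```text
at [ 433.2 -334.7  161.1] yaw 175.4 F [-0.2  1.7  1. ] op 51.1 t 12.75
turn -10.0 shift mm [np.float64(-65.3), np.float64(428.7), np.float64(91.1)]
```

View pics/s9.png

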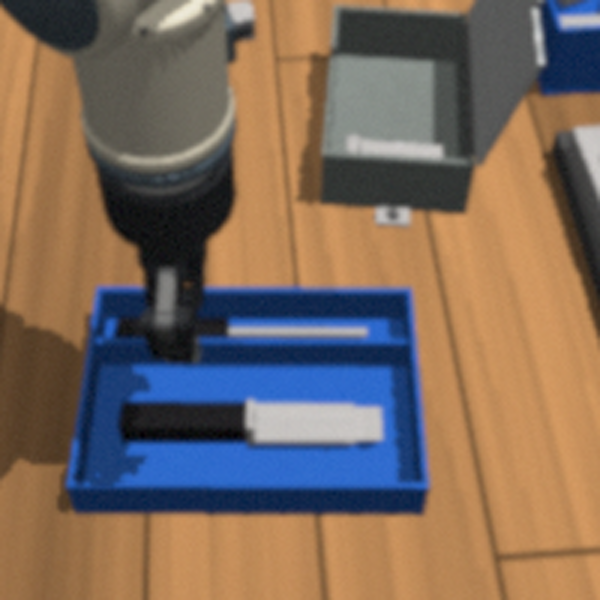

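The pry tool lies flat in the wide bay, (125,420) to (382,425). Next, the punch.

Request:
servo_tool([
  [0,0,0,-5],
  [0,0,0,-5],
  [-0.006,0.043,0,0],
  [-0.006,0.043,0,0],
  [-0.006,0.043,0,0],
  [-0.006,0.043,0,0],
  [-0.006,0.043,0,0],
  [-0.007,0.043,0,0],
  [-0.007,0.043,0,0],
  [-0.007,0.043,0,0],
])

```text
time_s: 13.8
position: [448.6, 16.2, 151.6]
eef_rot: [3.141, -0.002, -3.047]
wrist_force: [0.5, 0.3, 0.3]
opening: 51.4
```

Request:
servo_tool([
  [-0.007,0.043,0.01,0],
  [-0.007,0.042,0.03,0],
  [0,0,0.03,0],
  [0,0,0.02,0],
  [0,0,0,0],
  [0,0,0,0],
  [0,0,0,0],
])

```text
time_s: 14.5
position: [455.9, 98.5, 65.5]
eef_rot: [3.142, 0.002, -3.048]
wrist_force: [-0.5, -0.4, -0.5]
opening: 51.3
```

```bash
python3 -c "
from h import *
go((457.9,98.2,5),185.4)
snap('side','s10.png',(220,130,370,240),5)
snap('top','t10.png',(220,160,340,280),4)"
```

```text
at [455.9  98.5  65.5] yaw -174.6 F [-0.5 -0.4 -0.5] op 51.3 t 14.5
turn -0.0 shift mm [np.float64(-2.0), np.float64(-0.4), np.float64(60.5)]
```

View pics/s10.png

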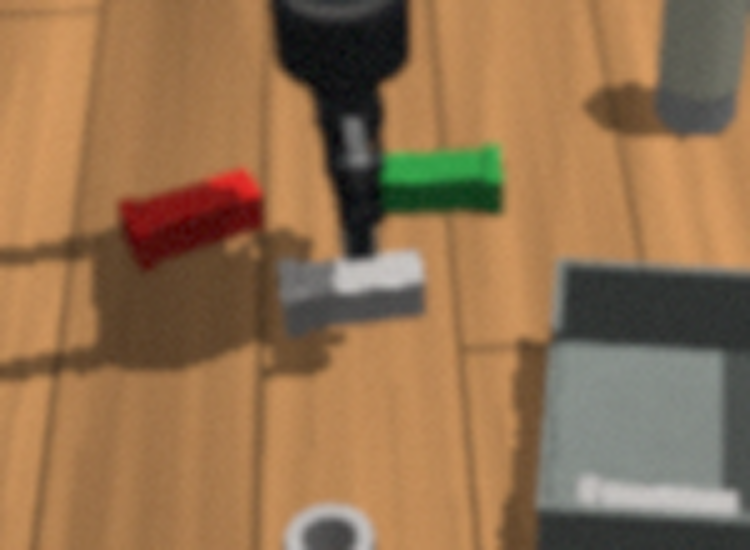

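View pics/t10.png

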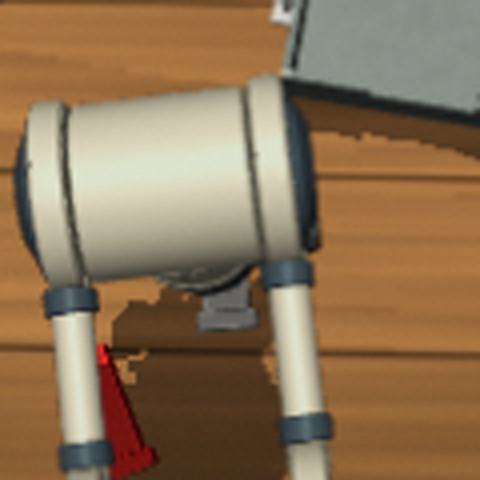

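Request:
servo_tool([
  [-0.002,0,0.02,0],
  [0,0,0.02,0],
  [0,0,0.013,0],
  [0,0,0.006,0],
  [0,0,0,0],
  [0,0,0,0],
])

```text
time_s: 15.2
position: [457.7, 98.9, 6.1]
eef_rot: [3.142, 0.001, -3.047]
wrist_force: [-0.1, -0.4, 0.3]
opening: 51.6
```

Request:
servo_tool([
  [0,0,0,0],
  [0,0,0,0],
  [0,0,0,0],
  [0,0,0,0],
  [0,0,0,0],
  [0,0,0,0],
], fingers=-1, squeeze=80)

```text
time_s: 15.8
position: [458.1, 99.1, 6.6]
eef_rot: [3.141, 0.002, -3.047]
wrist_force: [0.2, 0.1, 6.7]
opening: 28.3
```

Request:
servo_tool([
  [0,0,-0.01,0],
  [0,0,-0.03,0],
  [0,0,-0.04,0],
  [0,0,-0.04,0],
  [0,0,-0.01,0],
  [0,0,0,0],
  [0,0,0,0],
])

```text
time_s: 16.5
position: [456.2, 98.7, 132.7]
eef_rot: [-3.141, -0.004, -3.047]
wrist_force: [-0.7, -0.3, -4.8]
opening: 28.2
```

```bash
python3 -c "
from h import *
u=np.array([.9885,-.151]);v=np.array([.151,.9885]);C=np.array([621.4,-43.8])
# punch origin 44.5 from head; shank mid 49.5 -> grasp +5 along u
print(C+35*v+5*u)
go((*(C+35*v+0*u),110),171.3)
s=snap('side','s11.png',(220,110,390,240),4)
t=snap('top','t11.png',(260,110,400,220),5)"
```

```text
[631.6275  -9.9575]
at [456.2  98.7 132.7] yaw -174.6 F [-0.7 -0.3 -4.8] op 28.2 t 16.5
turn 14.1 shift mm [np.float64(-184.9), np.float64(-80.9), np.float64(22.7)]
```

View pics/s11.png

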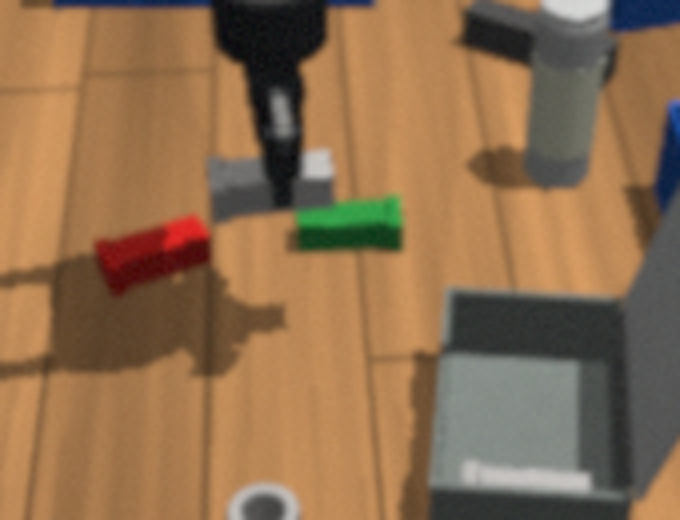

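View pics/t11.png

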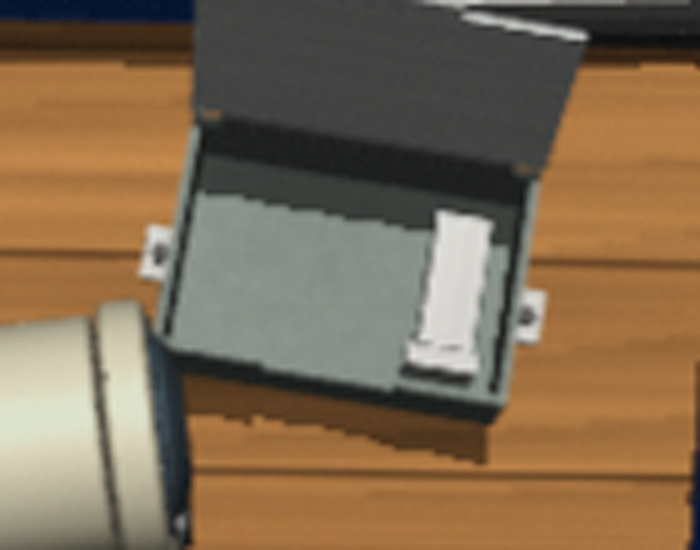

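The punch is held level. The fixed punch in the case has its head toward the front, which is the same way round. Moving over the free floor.

Request:
servo_tool([
  [0,0,0,7],
  [0,0,0,7.1],
  [-0.031,-0.014,0,0],
  [-0.031,-0.014,0,0],
  [-0.031,-0.014,0,0],
  [-0.031,-0.013,0,0],
  [-0.032,-0.013,0,0],
  [-0.032,-0.013,0,0],
  [0,0,0,0],
  [0,0,0,0],
])

```text
time_s: 17.6
position: [629.9, -9.9, 131.8]
eef_rot: [-3.141, -0.006, 2.989]
wrist_force: [-0.4, 0.4, -4.6]
opening: 28.5
```

```bash
python3 -c "
from h import *
go((629.7,-9.7,12),171.3)
s=snap('side','s12.png',(270,110,430,240),4)
t=snap('top','t12.png',(260,90,400,220),4)"
```

```text
at [629.9  -9.9 131.8] yaw 171.3 F [-0.4  0.4 -4.6] op 28.5 t 17.6
turn -0.0 shift mm [np.float64(0.2), np.float64(0.2), np.float64(119.8)]
```

View pics/s12.png

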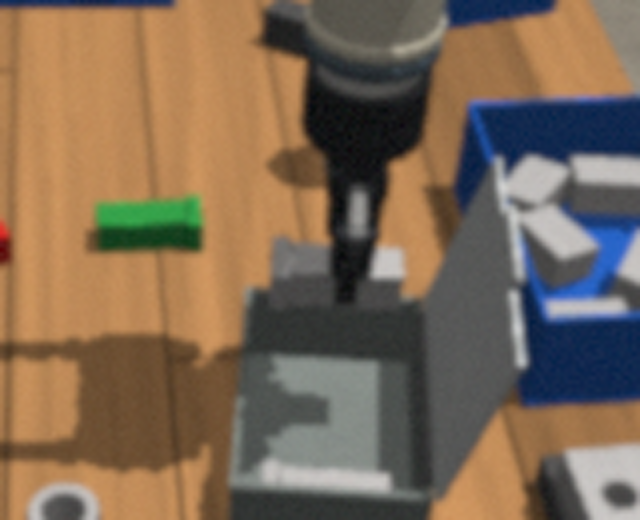

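View pics/t12.png

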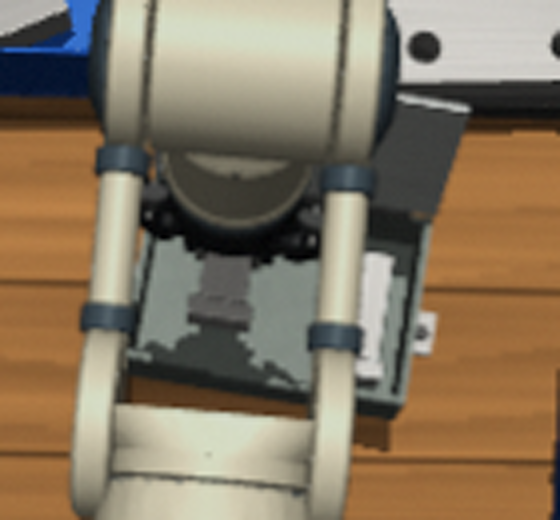

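```bash
python3 -c "
from h import *
t=load('top');s=load('side')
print([ (z,proj(t,(629.9,-9.9,z))[0],proj(s,(629.9,-9.9,z))[0]) for z in (150,205,250,300,350,400,450)])
print(proj(s,[(716,-58,209)]),proj(t,[(716,-58,209)]))"
```

```text
[(150, array([317.2, 150.3]), array([355.2, 176.1])), (205, array([317.6, 144.6]), array([357. , 159.9])), (250, array([318. , 139.4]), array([358.5, 145.5])), (300, array([318.5, 133.2]), array([360.4, 128.3])), (350, array([319. , 126.3]), array([362.5, 109.6])), (400, array([319.5, 118.8]), array([364.7,  89.1])), (450, array([320.2, 110.4]), array([367.2,  66.6]))]
[[395.  169.5]] [[338.1 110. ]]
```

View pics/raw_side.png

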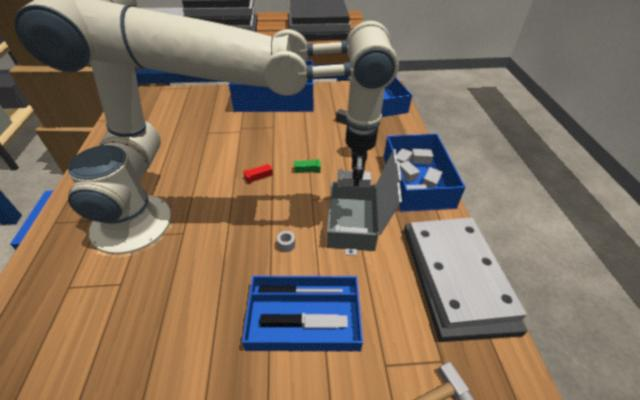

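The wrist drum clears the lid when lowered (drum bottom about 285, lid lip 209). Lowering the punch.

Request:
servo_tool([
  [0,0,0.02,0],
  [0,0,0.03,0],
  [0,0,0.03,0],
  [0,0,0.02,0],
  [0,0,0.01,0],
  [0,0,0.005,0],
  [0,0,0,0],
  [0,0,0,0],
])

```text
time_s: 18.5
position: [631.6, -9.5, 22.0]
eef_rot: [3.141, 0.003, 2.99]
wrist_force: [-1.2, -0.1, -4.6]
opening: 28.5
```

Request:
servo_tool([
  [0,0,0.002,0],
  [0,0,0.001,0],
  [0,0,0.001,0],
  [0,0,0,0],
  [0,0,0,0],
])

```text
time_s: 19.0
position: [630.8, -9.6, 16.2]
eef_rot: [-3.142, -0.0, 2.99]
wrist_force: [0.3, -0.2, -4.6]
opening: 28.5
```

Request:
servo_tool([
  [0,0,0.002,0],
  [0,0,0.001,0],
  [0,0,0,0],
  [0,0,0,0],
])

```text
time_s: 19.4
position: [630.7, -9.6, 13.1]
eef_rot: [-3.142, -0.0, 2.99]
wrist_force: [0.4, -0.0, -4.0]
opening: 28.2
```

Request:
servo_tool([
  [0,0,0.001,0],
  [0,0,0,0],
  [0,0,0,0],
])

```text
time_s: 19.7
position: [630.8, -9.6, 12.2]
eef_rot: [3.142, -0.0, 2.99]
wrist_force: [-1.0, -1.1, -5.4]
opening: 28.8
```

Request:
servo_tool([
  [0,0,0.001,0],
  [0,0,0,0],
  [0,0,0,0],
])

```text
time_s: 20.0
position: [631.0, -9.6, 11.6]
eef_rot: [3.142, 0.001, 2.99]
wrist_force: [-0.6, -0.7, -2.1]
opening: 28.5
```

Force is unloading, so the punch is touching the floor. Releasing and retreating.

Request:
servo_tool([
  [0,0,0,0],
  [0,0,0,0],
  [0,0,0,0],
  [0,0,0,0],
  [0,0,-0.005,0],
  [0,0,-0.02,0],
  [0,0,-0.03,0],
  [0,0,-0.04,0],
  [0,0,-0.04,0],
  [0.02,0,-0.02,0],
], fingers=0.2)

```text
time_s: 21.0
position: [613.3, -7.0, 171.5]
eef_rot: [3.141, 0.008, 2.99]
wrist_force: [-1.2, 0.2, 1.1]
opening: 50.9
```

Request:
servo_tool([
  [0.04,0,0,0],
  [0.04,0,0,0],
  [0.04,0,0,0],
  [0.04,0,0,0],
  [0.04,0.02,0,0],
  [0,0.04,0,0],
  [0,0.04,0,0],
  [0,0.04,0,0],
  [0,0,0,0],
  [0,0,0,0],
])

```text
time_s: 22.0
position: [434.5, 162.6, 166.8]
eef_rot: [-3.142, 0.001, 2.992]
wrist_force: [0.5, -0.4, -0.4]
opening: 51.4
```

```bash
python3 -c "
from h import *
go((629.7,-9.7,12),171.3)
s=snap('side','s13.png',(220,110,420,360),2)
t=snap('top','t13.png',(260,90,480,290),3)"
```

```text
at [434.5 162.6 166.8] yaw 171.4 F [ 0.5 -0.4 -0.4] op 51.4 t 22.0
turn 0.1 shift mm [np.float64(-219.0), np.float64(-140.8), np.float64(154.8)]
```

View pics/s13.png

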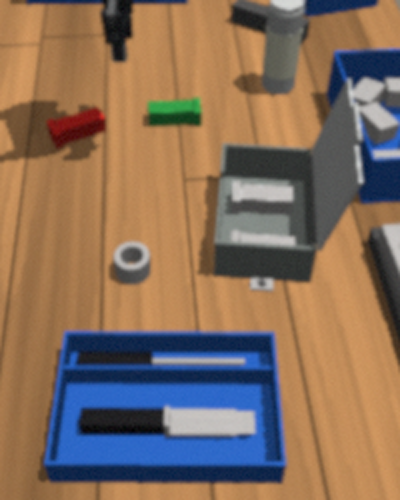

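View pics/t13.png

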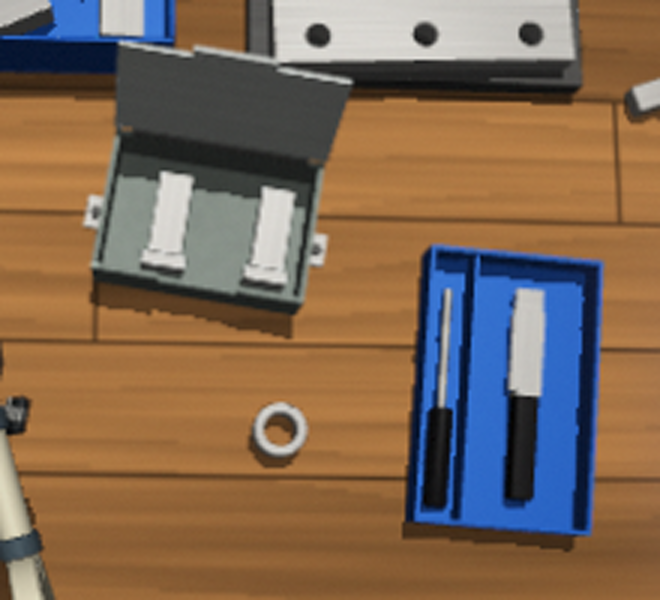

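The top view shows both punches flat and parallel in the case, at (170,220) and (270,235). The pry tool is in the wide bay at (523,395), the lid leans back, and the bystanders are where they were. Handing in.

```bash
python3 -c "
from h import *
print(job_done())"
```

```text
the job is handed in; nothing more can be done
None
```

The job is done and handed in at about 22 s of the 64 s allowed; the hand-in reported no verdict.

- **Lid:** I worked the pry blade into the notch under the tab and swung the lid back along its arc with the blade tip only. It ended at about 1.79 rad, estimated from the blade tip's position rather than measured separately. It still leans clearly past upright in the last pictures.
- **Pry tool:** It lies flat in the middle of the tray's wide bay.
- **Punch:** I lowered the bare-steel punch gently to the case floor beside the fixed one, parallel to it and with its head the same way round. The force readings showed it touching down before I opened the gripper.

In the last pictures the bush, the spray can and the red and green look-alikes are where they were, and the gripper stands clear of everything. Wrist forces at the end of each move stayed under about 7 N.

Two readings were slightly off:
- The jaws read about 2 mm narrower than the nominal widths, 19.7 for the 22 mm handle and 28.4 for the 30 mm shank.
- The final lowering of the punch lagged its command by a few millimetres, so I finished it in small steps.

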